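Put the make-up containers back in the kit tray

ROBOT

A 6-joint arm with a two-finger parallel gripper is mounted at the origin on the work surface. World frame = base frame: x ahead of the robot, y to its left, z up, the work surface at z = 0. Lengths are in m, angles in rad, forces in N, time in s.
With the tool pointing down it reaches from about 0.3 to 0.775 m from the base axis. Payload 14.6 kg.
Tool frame: the origin (TCP) lies midway between the tips of the shut fingers; the grasp point (between the pads) lies 19 mm behind it (tcp_to_grasp is the x of the grasp point in the tool frame, in m); x points along the fingers, y is the direction in which the jaws open and shut, and the axes are right-handed (so a half turn about x gives the same grasp; the last joint's range is limited). The gripper opens to 85 mm and grips with 20 to 120 N. Pads are 22 mm wide; open, the fingers measure 114 mm over their backs; the gripper's body (76 mm by 85 mm) begins 54 mm behind the grasp point. The pads swing forward as they close: fully open they stand 13 mm farther back than shut.
Start: joints at [1.201, 0.3, 1.521, -0, 1.321, -0.067], TCP at [0.164, 0.525, 0.231] pointing down, gripper open.
Joint ranges: [-3.03, 3.03], [-0.79, 2.21], [0.23, 2.52], [-1.04, 4.18], [0, 3.07], [-2.55, 2.55]. Speed limits (rad/s): [2.22, 2.22, 2.57, 3.14, 3.14, 3.14].

INTERFACE

Orientations are given as a rotation vector (axis times angle).
In Python, from station import * gives the robot as it stands.
- The arm moves only by the tool move_arm, never from a script. Its argument "commands" is a list of rows, each a list of 3 entries, a list of its own where there are three numbers: the shift along the tool's x, y, z in m, then the turn, a rotation vector about the tool's x, y, z in degrees, then the finger opening in m, from 0 to 0.0854. A call has 1 to 10 rows; each row shifts and turns the commanded pose from where the row before left it, along the tool's axes as they then stand; what a row does not reach is not made up. A row lasts 1/10 s, in which the tool goes at most 50 mm and 8.59 degrees, less where a joint would pass 70% of its speed; a pose out of reach is approached as far as the arm can. A call with a gripper value outside its range is refused whole. The fingers move at their own pace and stop on an object; "force" is the grip in N (left out, the last holds). Time passes only in rows, so rows that do not move let the fingers close. It gives the time, the measured TCP pose, the force and the opening at its end, in the units of the state.
- observe(): the state, without advancing time (a new reading comes with each control period).
- grab_frame(name): name is "scene" or "top"; returns a dict with "pixels" (384x512x3 uint8, red, green, blue), "camera_matrix" (3x3 intrinsics, pixels), "world_from_camera" (4x4, takes a point from camera to world coordinates). Camera axes: x right, y up, looking along -z (the intrinsics and any distortion apply to the point x, -y, -z); pixel columns grow to the right and rows downward; lengths in m; the calibration is good to about 2 mm. A picture is of the moment at which its call begins. There is no depth.
- job_done(): hands the job in, once; it reports no verdict.
The state is a dict: "time": time; "q": joint angles; "qd": joint speeds; "tau": joint torques, N m; "ee_pos": TCP position; "orientation": TCP orientation; "contact_force": force on the tool from outside, world axes, zero at the start; "torque": the same for the moment, N m; "width": finger opening in m.
Only numpy, scipy, OpenCV 4.12 (cv2) and the standard library are available. Lean on these libraries where they do the work, as an engineer would, in place of code of your own. Each camera call takes 0.05 s, during which the arm holds its last target.

TASK

The make-up class is over: put the four closed containers from the mat back into the kit tray, each in the foam insert cut to its own shape and size: the jar, the small pot, the square tub and the palette, all lid up and lying flat on the bottom of the recess. Set them down rather than dropping them, and leave the white cup and the standing tube where they are.

Things in the scene. Friction and masses are not known exactly. Their poses are not given: they have to be found in the camera images.
- jar_mid (a point): Large round screw-lid jar, white with a red band and a red disc on the lid; 61 mm diameter, 60 mm high, about 0.15 kg, standing on the 2 mm thick grey mat. The point is its centre, 30 mm above its underside; z up.
- pot_mid (a point): Small round pot, cream with a yellow screw lid; 40 mm diameter, 44 mm high, about 0.07 kg, standing on the mat. The point is its centre, 22 mm above its underside; z up.
- tub_mid (a point): Square tub, dark red with a small blank white label on the lid; 54 x 54 mm, 50 mm high, about 0.13 kg, standing on the mat. The point is its centre, 25 mm above its underside; x and y along its sides, z up.
- palette_mid (a point): Oblong flat make-up palette, black case with a row of five coloured discs on top; 42 mm wide (x) by 100 mm long (y) by 20 mm high, about 0.10 kg, lying on the mat with its discs up. The point is its centre, 10 mm above its underside; y along its length, z up.
- insert_jar_floor (a point): Foam insert for the jar: a large round recess, 80 mm across, 10 mm deep, with a lime-green floor. Fixed dark grey block 129 x 129 mm, one of four filling the kit tray in any order; its top, and the tray wall's, 24 mm above the table. No finger notches: keep fingertips over 10 mm above the jar's underside when setting it down. Point: centre of the recess floor, 14 mm above the table; x, y along the block's sides, z up.
- insert_pot_floor (a point): Foam insert for the small pot: a small round recess, 58 mm across, 10 mm deep, with a lime-green floor. Fixed dark grey block 129 x 129 mm, one of four filling the kit tray in any order; its top, and the tray wall's, 24 mm above the table. No finger notches: keep fingertips over 10 mm above the pot's underside when setting it down. Point: centre of the recess floor, 14 mm above the table; x, y along the block's sides, z up.
- insert_tub_floor (a point): Foam insert for the square tub: a square recess, 72 x 72 mm, 10 mm deep, with a lime-green floor, its sides along the block's. Fixed dark grey block 129 x 129 mm, one of four filling the kit tray in any order; its top, and the tray wall's, 24 mm above the table. No finger notches: keep fingertips over 10 mm above the tub's underside when setting it down. Point: centre of the recess floor, 14 mm above the table; x, y along the block's sides, z up.
- insert_palette_floor (a point): Foam insert for the palette: oblong recess 60 mm wide (x), 120 mm long (y), 10 mm deep, lime-green floor; at mid-length dark finger notches of the same depth widen it to 112 mm (x) over 44 mm (y). Either end may go to either end. Fixed dark grey block 129 x 129 mm, one of four filling the kit tray in any order; its top, and the tray wall's, 24 mm above the table. Point: centre of the recess floor, 14 mm above the table; x, y along the block's sides, z up.
- cup_mid (a point): Bystander: white open cup, 68 mm across the rim, 85 mm high, loose, beyond the gap between mat and tray. The point is its centre, half-way up. (A fixed storage box with a lime-green lid, 172 x 252 x 76 mm, stands near it at the far edge of the table: not part of the job.)
- tube_mid (a point): Bystander: pink squeeze tube standing on its white cap, 36 mm diameter at the cap, 45 mm wide at the top, 132 mm high, loose, in or beyond the gap between mat and tray. The point is its centre, 66 mm up.
Mind the look-alikes: they are no part of the job. There is more than one size of the part that bears pot_mid; the job needs the larger.

How it is judged:
At the end, for the whole second after the job is handed in: Each container stands released and still in its own insert: within 12.5 mm (jar, pot) or 15 mm (tub, palette) of the recess centre, its underside within 4 mm of the recess floor, lid up within 0.1 rad, the palette along the recess within 0.35 rad (horizontal distance between jar_mid and insert_jar_floor below 0.0125 m and z of jar_mid in the frame of insert_jar_floor between 0.026 and 0.034 m and angle between each of jar_mid, tub_mid, pot_mid, palette_mid's own z axis and vertical below 0.1 rad and linear speed of each of jar, tub, pot, palette below 0.02 m/s and horizontal distance between tub_mid and insert_tub_floor below 0.015 m and z of tub_mid in the frame of insert_tub_floor between 0.021 and 0.029 m and horizontal distance between pot_mid and insert_pot_floor below 0.0125 m and z of pot_mid in the frame of insert_pot_floor between 0.018 and 0.026 m and horizontal distance between palette_mid and insert_palette_floor below 0.015 m and z of palette_mid in the frame of insert_palette_floor between 0.006 and 0.014 m and angle between the y axis of palette_mid and the y axis of insert_palette_floor, either way round below 0.35 rad); the robot touches nothing.
It fails at once if a container is dropped or slammed into its recess (faster than 0.7 m/s within 50 mm over it) ((horizontal distance between jar_mid and insert_jar_floor below 0.03 m and z of jar_mid in the frame of insert_jar_floor below 0.08 m and linear speed of jar above 0.7 m/s) or (horizontal distance between tub_mid and insert_tub_floor below 0.03 m and z of tub_mid in the frame of insert_tub_floor below 0.075 m and linear speed of tub above 0.7 m/s) or (horizontal distance between pot_mid and insert_pot_floor below 0.03 m and z of pot_mid in the frame of insert_pot_floor below 0.072 m and linear speed of pot above 0.7 m/s) or (horizontal distance between palette_mid and insert_palette_floor below 0.03 m and z of palette_mid in the frame of insert_palette_floor below 0.06 m and linear speed of palette above 0.7 m/s)).
It fails at once if the cup is pushed more than 20 mm or knocked over (distance of cup_mid from where it was at the start of the episode above 0.02 m).
It fails at once if the standing tube is pushed more than 20 mm or knocked over (distance of tube_mid from where it was at the start of the episode above 0.02 m).
It also fails if it takes over 115 s, if anything falls off the work surface, if the arm or the gripper's body presses on something with over 40 N, if the wrist force passes 120 N, or if a joint passes its speed limit or range.

## Working session

There is one attempt and no reset: what is moved stays moved. The work goes in short steps, Python scripts to look and compute and a tool call to move; the robot and the scene stay as the last step left them, time stands still between calls to the robot, and variables do not carry over. Pictures are saved under pics/ and viewed, and the job is handed in when it is done.

Besides the shell and the picture viewer there is one more tool, called as a command line: name --argument value ..., lists and objects as JSON in quotes. move_arm: Moves the arm, as the interface text tells. Its arguments: {"type":"object","properties":{"commands":{"type":"array","items":{"type":"array"}},"force":{"type":"number"}},"required":["commands"]}

```bash
mkdir -p pics; ls; python3 - <<'E'
from station import *
import cv2,numpy as np
print(observe())
for n in("scene","top"):
    f=grab_frame(n); cv2.imwrite(f"pics/{n}0.png",f["pixels"][:,:,::-1]); np.savez(f"{n}0.npz",**f)
    print(n,f["camera_matrix"],f["world_from_camera"],[k for k in f])
E
```

```text
pics
{'time': 0.0, 'q': array([ 1.20142115e+00,  3.00479689e-01,  1.52160970e+00,  2.01155283e-05,
        1.32071873e+00, -6.65923980e-02]), 'qd': array([-9.21328945e-04, -2.59731096e-03, -3.72138793e-04,  2.10002556e-03,
       -2.16654439e-03, -3.13176488e-05]), 'tau': array([ 3.91605790e-04, -5.43520403e+01, -3.61779606e+01,  2.49161822e-06,
        3.99926445e-03, -1.22188698e-05]), 'ee_pos': array([0.16390189, 0.52475004, 0.2307045 ]), 'orientation': array([ 0.23672226,  1.55798296, -0.2385856 ]), 'contact_force': array([-0.32045084,  0.057039  ,  0.14019764]), 'torque': array([-2.36797407e-02, -8.10238155e-02, -5.72911114e-06]), 'width': 0.08539523325176558}
scene [[430.41985512   0.         257.34234728]
 [  0.         430.41985512 186.15108062]
 [  0.           0.           1.        ]] [[ 0.55009125 -0.55117273  0.62738205  1.18917158]
 [ 0.83489053  0.37997691 -0.3982152  -0.3787412 ]
 [-0.01890534  0.74285003  0.66919087  0.73670785]
 [ 0.          0.          0.          1.        ]] ['pixels', 'camera_matrix', 'world_from_camera']
top [[420.88654395   0.         242.45085854]
 [  0.         420.88654395 185.90238473]
 [  0.           0.           1.        ]] [[-0.02795761  0.99193572 -0.12361995  0.43427789]
 [-0.99956098 -0.02895521 -0.00628033  0.00507267]
 [-0.00980912  0.1233901   0.99230976  1.30795463]
 [ 0.          0.          0.          1.        ]] ['pixels', 'camera_matrix', 'world_from_camera']
```

View pics/scene0.png

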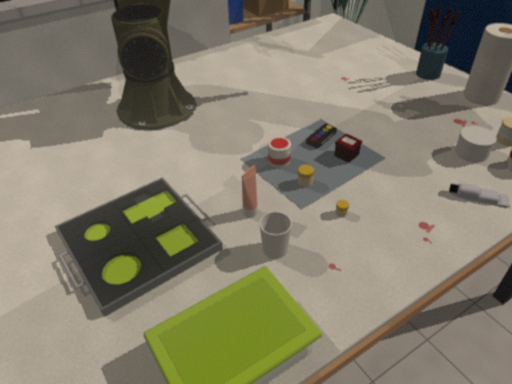

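View pics/top0.png

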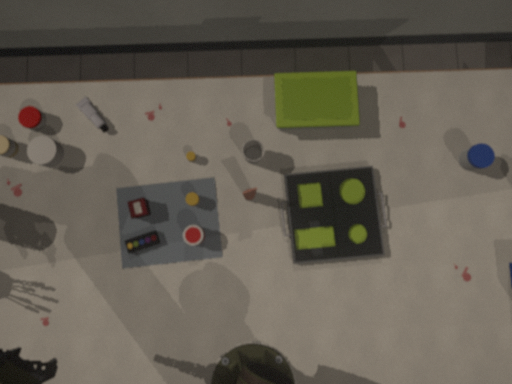

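```bash
python3 - <<'E'
import cv2,numpy as np
t=cv2.imread("pics/top0.png"); s=cv2.imread("pics/scene0.png")
R=lambda i,k:cv2.resize(i,None,fx=k,fy=k,interpolation=cv2.INTER_CUBIC)
cv2.imwrite("pics/c1.png",R(t[140:275,110:270],5)[:600])
cv2.imwrite("pics/c2.png",R(t[160:270,275:395],5))
cv2.imwrite("pics/c3.png",R(s[110:230,235:395],5))
cv2.imwrite("pics/c4.png",R(s[170:320,45:225],4))
E
```

```text
(no output)
```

View pics/c1.png

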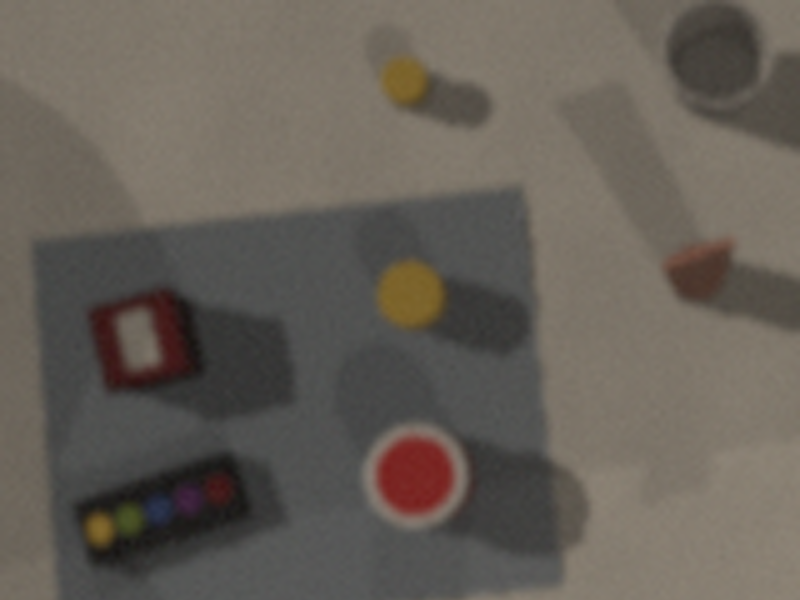

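View pics/c2.png

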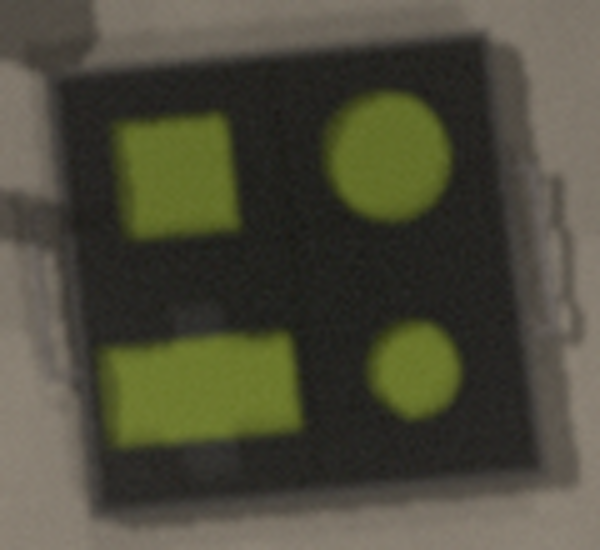

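View pics/c3.png

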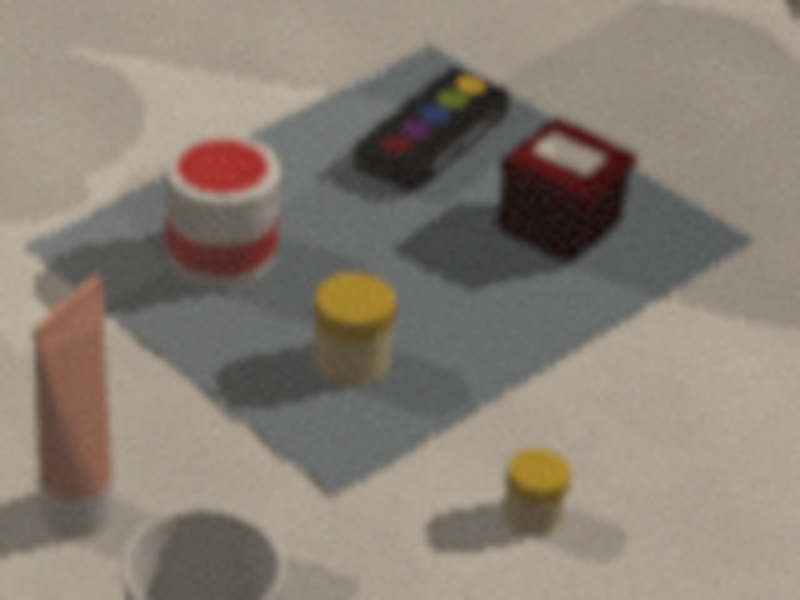

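View pics/c4.png

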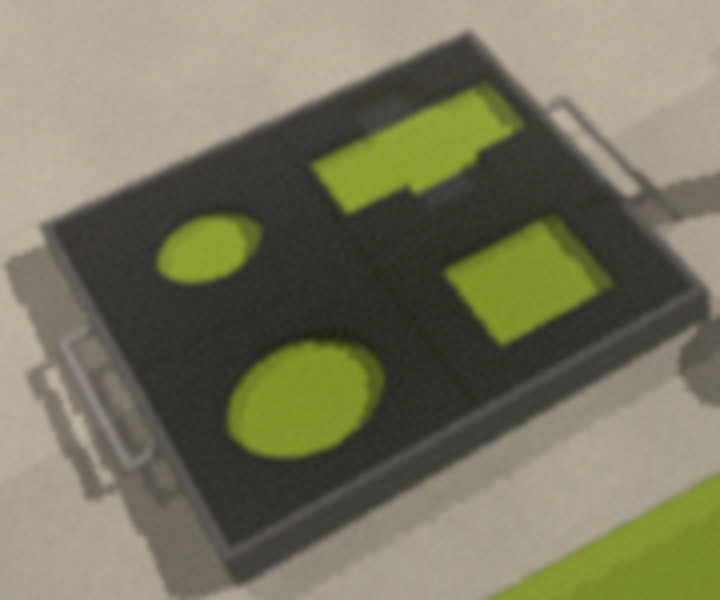

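```bash
cat > h.py <<'E'
import numpy as np
C={n:dict(np.load(f"{n}0.npz")) for n in("scene","top")}
def ray(n,u,v,z):
    K=C[n]["camera_matrix"];T=C[n]["world_from_camera"]
    d=T[:3,:3]@np.array([(u-K[0,2])/K[0,0],-(v-K[1,2])/K[1,1],-1.]);o=T[:3,3]
    return (o+d*(z-o[2])/d[2])[:2]
def proj(n,P):
    K=C[n]["camera_matrix"];T=C[n]["world_from_camera"]
    p=(np.atleast_2d(P)-T[:3,3])@T[:3,:3]
    return np.c_[K[0,2]+K[0,0]*p[:,0]/-p[:,2],K[1,2]-K[1,1]*p[:,1]/-p[:,2]]
def crop(n,x,y,k,u0,v0,z): return ray(n,(x+.5)/k-.5+u0,(y+.5)/k-.5+v0,z)
E
python3 - <<'E'
from h import *
np.set_printoptions(precision=4,suppress=True)
c1=lambda x,y,z:crop("top",x,y,5,110,140,z)
c2=lambda x,y,z:crop("top",x,y,5,275,160,z)
c3=lambda x,y,z:crop("scene",x,y,5,235,110,z)
c4=lambda x,y,z:crop("scene",x,y,4,45,170,z)
print("jar",c1(414,475,.062),c3(223,166,.062))
print("pot",c1(411,294,.046),c3(355,300,.046))
print("label",c1(138,340,.052),c3(569,154,.052))
print("tubc top",[c1(*p,.052) for p in((90,308),(170,290),(107,390))],"scene",[c3(*p,.052) for p in((503,163),(555,122),(634,157),(568,203))])
for a in((c1(99,529,.022),c1(159,509,.022),c1(219,489,.022)),(c3(472,86,.022),c3(433,113,.022),c3(396,146,.022))):
    d=a[0]-a[2];print("pal",a,np.linalg.norm(d),np.degrees(np.arctan2(d[1],d[0])))
for a in([c2(*p,.024) for p in((57,75),(487,35),(541,468),(95,515))],[c4(*p,.024) for p in((708,292),(232,550),(42,228),(470,33))]):
    a=np.array(a);print("tray",a,a.mean(0),[ (np.linalg.norm(a[i]-a[i-1]),np.degrees(np.arctan2(*(a[i]-a[i-1])[::-1]))) for i in range(4)])
for nm,p,q in(("tubr",(179,176),(527,283)),("jarr",(390,157),(306,400)),("palr",(201,390),(420,150)),("potr",(416,370),(209,249))):print(nm,c2(*p,.014),c4(*q,.014))
print("tube cap",c3(75,520,0), "cup rim", c1(714,55,.085))
E
```

```text
jar [0.4494 0.1643] [0.4469 0.164 ]
pot [0.558  0.1667] [0.5585 0.1655]
label [0.5345 0.33  ] [0.5329 0.3302]
tubc top [array([0.5545, 0.3589]), array([0.564 , 0.3108]), array([0.5051, 0.3485])] scene [array([0.5189, 0.296 ]), array([0.5065, 0.344 ]), array([0.5546, 0.3566]), array([0.5648, 0.3004])]
pal (array([0.4227, 0.3611]), array([0.4337, 0.3247]), array([0.4447, 0.2882])) 0.0762393308384008 106.81699645355674
pal (array([0.4219, 0.3607]), array([0.43  , 0.3246]), array([0.4431, 0.287 ])) 0.07664866315745347 106.0164711278145
tray [[ 0.6254 -0.1219]
 [ 0.6425 -0.3877]
 [ 0.3782 -0.4026]
 [ 0.3578 -0.1338]] [ 0.501  -0.2615] [(np.float64(0.2678866650801868), np.float64(2.5485857604014193)), (np.float64(0.2662815552688179), np.float64(-86.31477919973226)), (np.float64(0.2646898383124833), np.float64(-176.75485101326933)), (np.float64(0.26958099160910914), np.float64(94.35513447746567))]
tray [[ 0.6296 -0.1188]
 [ 0.6409 -0.3858]
 [ 0.3751 -0.4078]
 [ 0.3571 -0.1369]] [ 0.5007 -0.2623] [(np.float64(0.2730468013311697), np.float64(3.803022140252797)), (np.float64(0.2673181678730472), np.float64(-87.57813916753105)), (np.float64(0.2666727625634128), np.float64(-175.28085177270333)), (np.float64(0.27150426613631357), np.float64(93.79560007784438))]
tubr [ 0.5617 -0.1955] [ 0.5596 -0.1947]
jarr [ 0.5697 -0.326 ] [ 0.5674 -0.3248]
palr [ 0.4304 -0.2026] [ 0.4278 -0.2026]
potr [ 0.4388 -0.334 ] [ 0.4344 -0.3333]
tube cap [ 0.5698 -0.0095] cup rim [ 0.691  -0.0196]
```

```bash
cat > go.py <<'E'
import sys,json
from station import *
import numpy as np
from scipy.spatial.transform import Rotation as R
s=observe();p=np.array(s["ee_pos"]);M=R.from_rotvec(s["orientation"]).as_matrix()
np.set_printoptions(precision=4,suppress=True)
yaw=np.degrees(np.arctan2(M[1,1],M[0,1]))
print("t",round(s["time"],2),"p",p,"yaw",round(yaw,2),"xaxis",M[:,0],"w",round(s["width"],4),"q",np.array(s["q"]),"F",np.array(s["contact_force"]))
# args: x y z yaw [absolute]; tool-frame rotation then shift after rotating
if len(sys.argv)>3:
    t=np.array([float(a) for a in sys.argv[1:4]])
    if len(sys.argv)>4:
        a=np.radians(float(sys.argv[4]))
        if np.cos(a-np.radians(yaw))<0 and len(sys.argv)<6: a+=np.pi
        y=np.array([np.cos(a),np.sin(a),0]);x=np.array([0,0,-1.]);T=np.c_[x,y,np.cross(x,y)]
    else:T=M
    rv=R.from_matrix(M.T@T).as_rotvec(degrees=True)
    print("turn first(deg)",rv,"then shift(mm)",T.T@(t-p)*1000)
E
python3 go.py .534 .330 .25 103
```

```text
t 0.1 p [0.164  0.5248 0.2308] yaw 72.65 xaxis [-0.0003 -0.001  -1.    ] w 0.0856 q [ 1.2014  0.3004  1.5215 -0.      1.3207 -0.0666] F [ 1.4723  0.6722 -0.2394]
turn first(deg) [-30.3489  -0.0176   0.0563] then shift(mm) [ -19.2087 -273.0387  316.7459]
```

move_arm --commands '[[[-0.005, 0, 0], [-7.6, 0, 0], 0.0854], [[-0.005, 0, 0], [-7.6, 0, 0], 0.0854], [[-0.005, 0, 0], [-7.6, 0, 0], 0.0854], [[-0.005, 0, 0], [-7.55, 0, 0], 0.0854], [[0, -0.0273, 0.0317], [0, 0, 0], 0.0854], [[0, -0.0273, 0.0317], [0, 0, 0], 0.0854], [[0, -0.0273, 0.0317], [0, 0, 0], 0.0854], [[0, -0.0273, 0.0317], [0, 0, 0], 0.0854], [[0, -0.0273, 0.0317], [0, 0, 0], 0.0854], [[0, -0.0273, 0.0317], [0, 0, 0], 0.0854]]' --force 40

```text
time: 1.1
ee_pos: [0.3875, 0.4071, 0.2511]
orientation: [-0.178, 1.564, 0.178]
contact_force: [-0.9, 0.3, -0.6]
width: 0.0855
```

move_arm --commands '[[[0, -0.0273, 0.0317], [0, 0, 0], 0.0854], [[0, -0.0273, 0.0317], [0, 0, 0], 0.0854], [[0, -0.0273, 0.0317], [0, 0, 0], 0.0854], [[0, -0.0273, 0.0317], [0, 0, 0], 0.0854], [[0, 0, 0], [0, 0, 0], 0.0854], [[0, 0, 0], [0, 0, 0], 0.0854]]'

```text
time: 1.7
ee_pos: [0.5345, 0.3297, 0.2505]
orientation: [-0.177, 1.565, 0.177]
contact_force: [-0.4, 0.9, -0.6]
width: 0.0852
```

```bash
python3 go.py .534 .330 .018 103
```

```text
t 1.7 p [0.5345 0.3297 0.2505] yaw 102.92 xaxis [-0.0013 -0.0005 -1.    ] w 0.0852 q [ 0.4944  0.4655  1.25    0.0001  1.4275 -1.3019] F [-0.3718  0.8994 -0.57  ]
turn first(deg) [-0.083  -0.0794  0.0137] then shift(mm) [232.46     0.3682  -0.4655]
```

move_arm --commands '[[[0.04, 0, 0], [0, 0, 0], 0.0854], [[0.04, 0, 0], [0, 0, 0], 0.0854], [[0.04, 0, 0], [0, 0, 0], 0.0854], [[0.04, 0, 0], [0, 0, 0], 0.0854], [[0.03, 0, 0], [0, 0, 0], 0.0854], [[0.02, 0, 0], [0, 0, 0], 0.0854], [[0.012, 0, 0], [0, 0, 0], 0.0854], [[0.01, 0, 0], [0, 0, 0], 0.0854], [[0, 0, 0], [0, 0, 0], 0.0854], [[0, 0, 0], [0, 0, 0], 0.0854]]'

```text
time: 2.7
ee_pos: [0.5345, 0.3307, 0.0202]
orientation: [-0.178, 1.562, 0.179]
contact_force: [0.6, 0.6, 0.2]
width: 0.0855
```

```bash
cat > snap.py <<'E'
import sys,cv2
from station import *
n,o,u0,v0,u1,v1,k=sys.argv[1:]
u0,v0,u1,v1,k=map(int,(u0,v0,u1,v1,k))
i=grab_frame(n)["pixels"][v0:v1,u0:u1,::-1]
cv2.imwrite(f"pics/{o}.png",cv2.resize(i,None,fx=k,fy=k,interpolation=cv2.INTER_CUBIC))
E
python3 snap.py scene a1 235 60 395 210 4; python3 go.py .534 .330 .018 103
```

```text
t 2.75 p [0.5347 0.3307 0.0204] yaw 103.01 xaxis [ 0.0014  0.0008 -1.    ] w 0.0853 q [ 0.4956  0.7052  1.4443  0.      0.9904 -1.3022] F [0.3939 0.1801 0.0716]
turn first(deg) [ 0.0069  0.0905 -0.0252] then shift(mm) [ 2.4124 -0.4802 -0.8309]
```

View pics/a1.png

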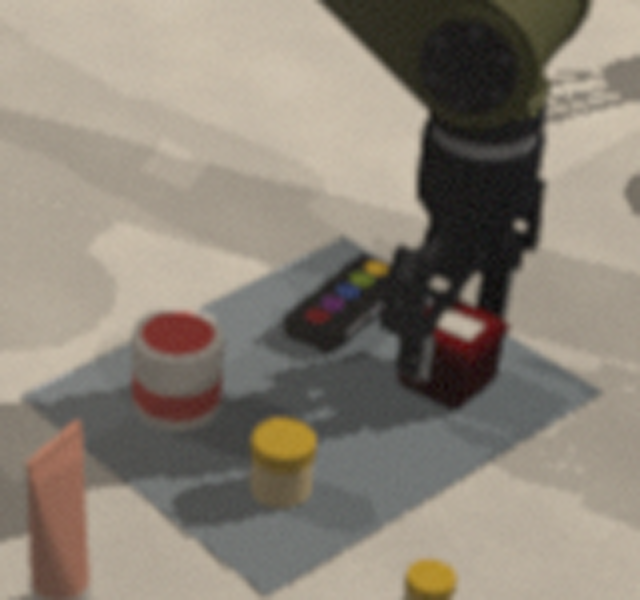

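The fingers straddle the tub (crop about 455,350), and its label is visible between them. Closing the grip.

move_arm --commands '[[[0.002, 0, 0], [0, 0, 0], 0.045], [[0, 0, 0], [0, 0, 0], 0.045], [[0, 0, 0], [0, 0, 0], 0.045], [[0, 0, 0], [0, 0, 0], 0.045], [[0, 0, 0], [0, 0, 0], 0.045], [[0, 0, 0], [0, 0, 0], 0.045], [[0, 0, 0], [0, 0, 0], 0.045], [[-0.01, 0, 0], [0, 0, 0], 0.045], [[-0.02, 0, 0], [0, 0, 0], 0.045], [[-0.04, 0, 0], [0, 0, 0], 0.045]]' --force 40

```text
time: 3.75
ee_pos: [0.5329, 0.3295, 0.0856]
orientation: [-0.18, 1.569, 0.177]
contact_force: [0.7, 0.1, -1.5]
width: 0.0531
```

```bash
python3 snap.py scene a2 235 60 395 210 4; python3 go.py .561 -.1945 .25 93.6
```

```text
t 3.8 p [0.5358 0.3312 0.0947] yaw 103.01 xaxis [ 0.0053  0.003  -1.    ] w 0.0534 q [ 0.4955  0.6059  1.4121  0.0001  1.1175 -1.3023] F [1.4349 1.3928 6.4402]
turn first(deg) [ 9.4065  0.3267 -0.1248] then shift(mm) [-155.3178 -526.28     -7.909 ]
```

View pics/a2.png

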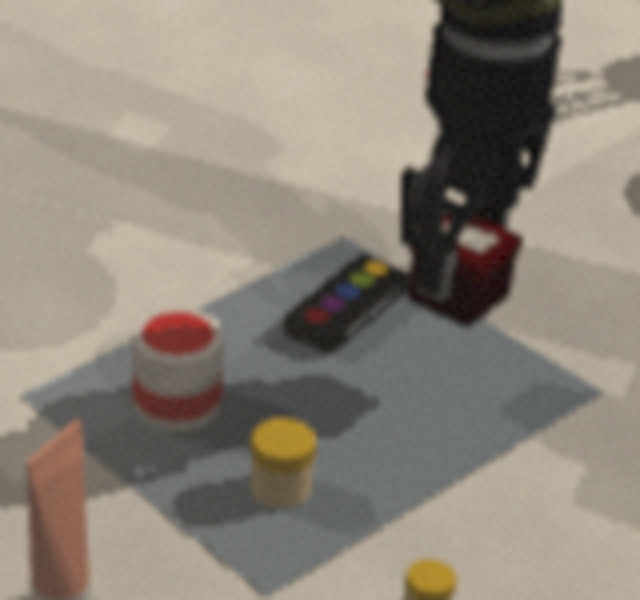

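The tub is lifted and gripped at 53 mm.

move_arm --commands '[[[-0.03, 0, 0], [0, 0, 0], 0.045], [[-0.04, 0, 0], [0, 0, 0], 0.045], [[-0.04, 0, 0], [0, 0, 0], 0.045], [[-0.03, 0, 0], [4.7, 0, 0], 0.045], [[-0.016, 0, 0], [4.7, 0, 0], 0.045], [[0, -0.02, 0], [0, 0, 0], 0.045], [[0, -0.035, 0], [0, 0, 0], 0.045], [[0, -0.04, 0], [0, 0, 0], 0.045], [[0, -0.04, 0], [0, 0, 0], 0.045], [[0, -0.04, 0], [0, 0, 0], 0.045]]'

```text
time: 4.8
ee_pos: [0.545, 0.1542, 0.2436]
orientation: [-0.05, 1.57, 0.05]
contact_force: [0.8, -0.6, -2.3]
width: 0.0539
```

move_arm --commands '[[[0, -0.04, 0], [0, 0, 0], 0.045], [[0, -0.04, 0], [0, 0, 0], 0.045], [[0, -0.04, 0], [0, 0, 0], 0.045], [[0, -0.04, 0], [0, 0, 0], 0.045], [[0, -0.04, 0], [0, 0, 0], 0.045], [[0, -0.04, 0], [0, 0, 0], 0.045], [[0, -0.04, 0], [0, 0, 0], 0.045], [[0, -0.04, 0], [0, 0, 0], 0.045], [[0, -0.02, 0], [0, 0, 0], 0.045], [[0, 0, 0], [0, 0, 0], 0.045]]'

```text
time: 5.8
ee_pos: [0.5662, -0.1861, 0.2432]
orientation: [-0.047, 1.571, 0.047]
contact_force: [0.2, -0.7, -2.6]
width: 0.0535
```

```bash
python3 go.py .561 -.1945 .031 93.6
```

```text
t 5.8 p [ 0.5662 -0.1861  0.2432] yaw 93.43 xaxis [-0.0004 -0.0001 -1.    ] w 0.0535 q [-0.3789  0.3951  1.3659 -0.0002  1.3809 -2.0095] F [ 0.2184 -0.7313 -2.6096]
turn first(deg) [-0.1717 -0.0204  0.0043] then shift(mm) [212.1556  -8.0624  -5.7544]
```

move_arm --commands '[[[0.02, -0.004, -0.003], [0, 0, 0], 0.045], [[0.04, -0.004, -0.003], [0, 0, 0], 0.045], [[0.04, 0, 0], [0, 0, 0], 0.045], [[0.03, 0, 0], [0, 0, 0], 0.045], [[0.02, 0, 0], [0, 0, 0], 0.045], [[0.01, 0, 0], [0, 0, 0], 0.045], [[0.01, 0, 0], [0, 0, 0], 0.045], [[0, 0, 0], [0, 0, 0], 0.045]]'

```text
time: 6.6
ee_pos: [0.561, -0.1916, 0.0728]
orientation: [-0.049, 1.571, 0.05]
contact_force: [0.1, 0.1, -1.5]
width: 0.0533
```

```bash
python3 go.py .561 -.1945 .031 93.6; python3 snap.py scene a3 45 110 225 290 3;python3 snap.py top a4 255 150 395 280 4
```

```text
t 6.6 p [ 0.561  -0.1916  0.0728] yaw 93.62 xaxis [-0.0008  0.0003 -1.    ] w 0.0533 q [-0.3909  0.5642  1.5379  0.      1.0403 -2.025 ] F [ 0.147   0.0518 -1.536 ]
turn first(deg) [ 0.0219 -0.0419 -0.0218] then shift(mm) [41.8431 -2.8562 -0.2026]
```

View pics/a3.png

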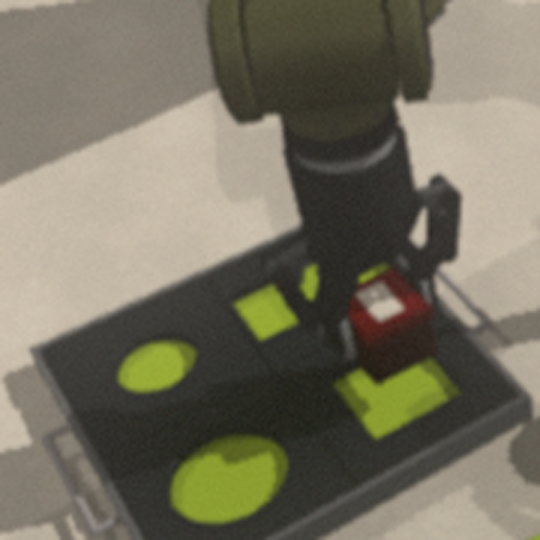

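View pics/a4.png

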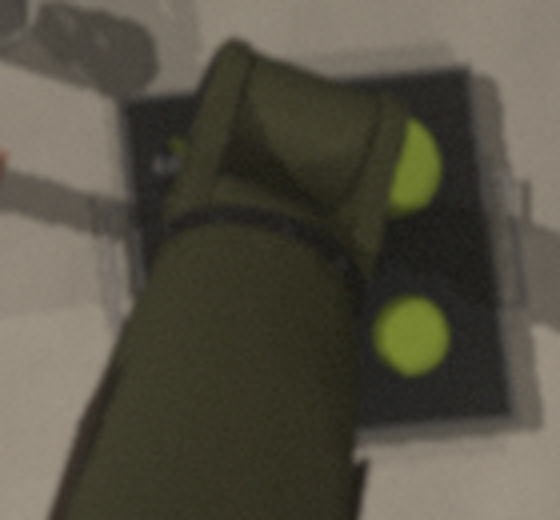

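The tub hangs aligned above its square recess. Lowering it.

move_arm --commands '[[[0.012, -0.003, 0], [0, 0, 0], 0.045], [[0.01, 0, 0], [0, 0, 0], 0.045], [[0.008, 0, 0], [0, 0, 0], 0.045], [[0.005, 0, 0], [0, 0, 0], 0.045], [[0.004, 0, 0], [0, 0, 0], 0.045], [[0.002, 0, 0], [0, 0, 0], 0.045], [[0, 0, 0], [0, 0, 0], 0.045], [[0, 0, 0], [0, 0, 0], 0.045]]'

```text
time: 7.5
ee_pos: [0.5615, -0.1951, 0.0325]
orientation: [-0.05, 1.57, 0.049]
contact_force: [-0.7, -0.4, -1.0]
width: 0.0533
```

```bash
python3 go.py .561 -.1945 .0304 93.6; python3 snap.py scene a5 45 110 225 290 3
```

```text
t 7.5 p [ 0.5615 -0.1951  0.0325] yaw 93.6 xaxis [ 0.0004 -0.0002 -1.    ] w 0.0533 q [-0.396   0.6249  1.5502 -0.      0.9661 -2.0297] F [-0.7494 -0.3944 -0.9826]
turn first(deg) [0.004  0.0226 0.0121] then shift(mm) [ 2.135   0.6346 -0.4519]
```

View pics/a5.png

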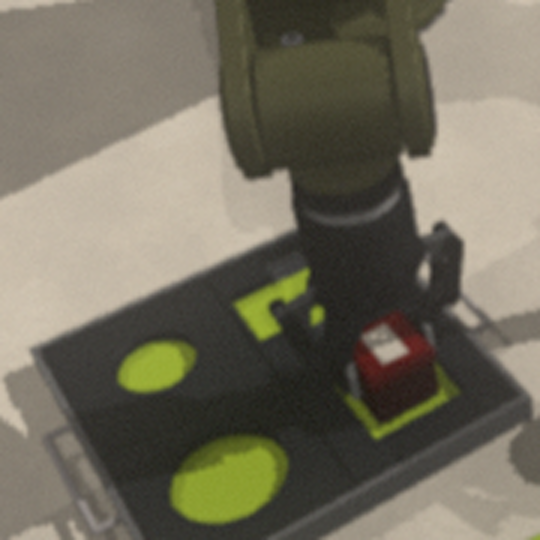

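Tub is in the recess with an even margin; the last 2 mm, release, then lift.

move_arm --commands '[[[0.001, 0, 0], [0, 0, 0], 0.045], [[0.001, 0, 0], [0, 0, 0], 0.045], [[0, 0, 0], [0, 0, 0], 0.045], [[0, 0, 0], [0, 0, 0], 0.06], [[0, 0, 0], [0, 0, 0], 0.075], [[0, 0, 0], [0, 0, 0], 0.075], [[0, 0, 0], [0, 0, 0], 0.075], [[-0.01, 0, 0], [0, 0, 0], 0.075], [[-0.03, 0, 0], [0, 0, 0], 0.075], [[-0.04, 0, 0], [0, 0, 0], 0.0854]]'

```text
time: 8.55
ee_pos: [0.5606, -0.1948, 0.1105]
orientation: [-0.048, 1.573, 0.05]
contact_force: [0.9, 0.5, 0.1]
width: 0.0851
```

move_arm --commands '[[[-0.04, 0, 0], [0, 0, 0], 0.0854], [[-0.04, 0, 0], [0, 0, 0], 0.0854], [[-0.04, 0, 0], [0, 0, 0], 0.0854], [[-0.02, 0, 0], [0, 0, 0], 0.0854]]'

```text
time: 8.95
ee_pos: [0.5618, -0.1952, 0.2552]
orientation: [-0.051, 1.565, 0.048]
contact_force: [0.3, 0.7, -0.3]
width: 0.0853
```

```bash
python3 go.py .448 .164 .24 93.6; python3 snap.py scene a6 45 110 225 290 3
```

```text
t 8.95 p [ 0.5618 -0.1952  0.2552] yaw 93.6 xaxis [ 0.0049 -0.0021 -1.    ] w 0.0853 q [-0.3961  0.3814  1.357  -0.      1.3979 -2.0297] F [ 0.3372  0.6882 -0.2801]
turn first(deg) [0.0008 0.2749 0.1363] then shift(mm) [ 15.175  365.6701 -90.9868]
```

View pics/a6.png

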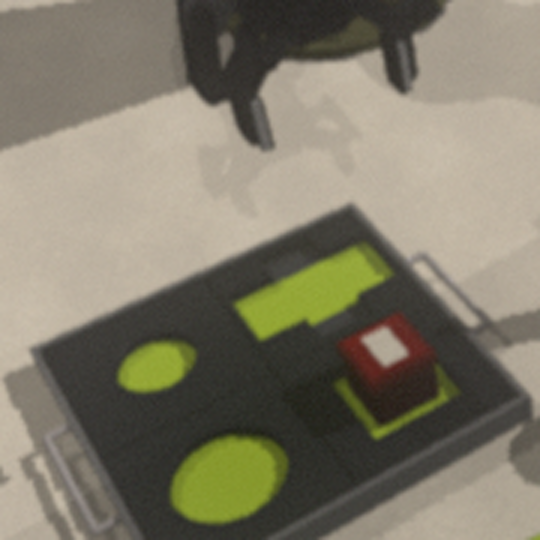

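The tub stands squarely in its recess. Now the jar.

move_arm --commands '[[[0, 0.02, -0.005], [0, 0, 0], 0.0854], [[0, 0.04, -0.01], [0, 0, 0], 0.0854], [[0, 0.04, -0.01], [0, 0, 0], 0.0854], [[0, 0.04, -0.01], [0, 0, 0], 0.0854], [[0, 0.04, -0.01], [0, 0, 0], 0.0854], [[0, 0.04, -0.01], [0, 0, 0], 0.0854], [[0, 0.04, -0.01], [0, 0, 0], 0.0854], [[0, 0.04, -0.01], [0, 0, 0], 0.0854], [[0, 0.04, -0.01], [0, 0, 0], 0.0854], [[0, 0.026, -0.006], [0, 0, 0], 0.0854]]'

```text
time: 10.0
ee_pos: [0.4464, 0.1666, 0.2509]
orientation: [-0.05, 1.57, 0.051]
contact_force: [0.2, -0.3, -0.0]
width: 0.0857
```

move_arm --commands '[[[0.03, 0, 0], [0, 0, 0], 0.0854], [[0.04, 0, 0], [0, 0, 0], 0.0854], [[0.04, 0, 0], [0, 0, 0], 0.0854], [[0.03, 0, 0], [0, 0, 0], 0.0854], [[0.01, 0, 0], [0, 0, 0], 0.0854], [[0, 0, 0], [0, 0, 0], 0.0854]]'

```text
time: 10.6
ee_pos: [0.4473, 0.1644, 0.1]
orientation: [-0.05, 1.572, 0.049]
contact_force: [0.5, 0.3, 0.5]
width: 0.0852
```

```bash
python3 go.py .448 .164 .022 93.6; python3 snap.py scene a7 215 60 375 210 4
```

```text
t 10.6 p [0.4473 0.1644 0.1   ] yaw 93.6 xaxis [-0.0015 -0.0004 -1.    ] w 0.0852 q [ 0.2754  0.2999  1.857  -0.      0.9862 -1.3582] F [0.5124 0.2783 0.4809]
turn first(deg) [-0.001  -0.086   0.0193] then shift(mm) [78.0409 -0.4665  0.7015]
```

View pics/a7.png

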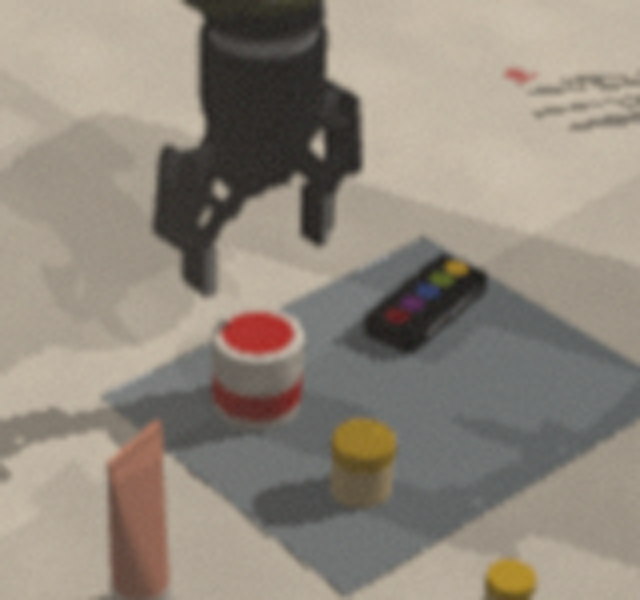

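The open fingers flank the jar (lid at crop 260,333). Descending.

move_arm --commands '[[[0.02, 0, 0], [0, 0, 0], 0.0854], [[0.025, 0, 0], [0, 0, 0], 0.0854], [[0.02, 0, 0], [0, 0, 0], 0.0854], [[0.01, 0, 0], [0, 0, 0], 0.0854], [[0.003, 0, 0], [0, 0, 0], 0.0854], [[0, 0, 0], [0, 0, 0], 0.053], [[0, 0, 0], [0, 0, 0], 0.053], [[0, 0, 0], [0, 0, 0], 0.053], [[0, 0, 0], [0, 0, 0], 0.053], [[0, 0, 0], [0, 0, 0], 0.053]]'

```text
time: 11.65
ee_pos: [0.4483, 0.1647, 0.0237]
orientation: [-0.049, 1.568, 0.05]
contact_force: [-3.0, -0.4, 6.4]
width: 0.0601
```

move_arm --commands '[[[0, 0, 0], [0, 0, 0], 0.053], [[0, 0, 0], [0, 0, 0], 0.053]]'

```text
time: 11.85
ee_pos: [0.4483, 0.1647, 0.0237]
orientation: [-0.049, 1.568, 0.05]
contact_force: [-1.7, -0.6, 5.9]
width: 0.0599
```

```bash
python3 go.py .569 -.324 .25 93.6
```

```text
t 11.85 p [0.4483 0.1647 0.0237] yaw 93.6 xaxis [ 0.0021  0.0005 -1.    ] w 0.0599 q [ 0.2754  0.4351  1.8938 -0.      0.8106 -1.3582] F [-1.7231 -0.6157  5.9475]
turn first(deg) [ 0.0028  0.1201 -0.0238] then shift(mm) [-226.2876 -495.3253   89.8055]
```

move_arm --commands '[[[-0.01, 0, 0], [0, 0, 0], 0.053], [[-0.03, 0, 0], [0, 0, 0], 0.053], [[-0.04, 0, 0], [0, 0, 0], 0.053], [[-0.04, 0, 0], [0, 0, 0], 0.053], [[-0.04, 0, 0], [0, 0, 0], 0.053], [[-0.04, 0, 0], [0, 0, 0], 0.053], [[-0.026, -0.015, 0.003], [0, 0, 0], 0.053], [[0, -0.03, 0.006], [0, 0, 0], 0.053], [[0, -0.04, 0.007], [0, 0, 0], 0.053], [[0, -0.04, 0.007], [0, 0, 0], 0.053]]'

```text
time: 12.85
ee_pos: [0.4782, 0.04, 0.2498]
orientation: [-0.05, 1.569, 0.05]
contact_force: [1.4, 0.1, -0.2]
width: 0.0599
```

move_arm --commands '[[[0, -0.04, 0.007], [0, 0, 0], 0.053], [[0, -0.04, 0.007], [0, 0, 0], 0.053], [[0, -0.04, 0.007], [0, 0, 0], 0.053], [[0, -0.04, 0.007], [0, 0, 0], 0.053], [[0, -0.04, 0.007], [0, 0, 0], 0.053], [[0, -0.04, 0.007], [0, 0, 0], 0.053], [[0, -0.04, 0.007], [0, 0, 0], 0.053], [[0, -0.04, 0.007], [0, 0, 0], 0.053], [[0, -0.03, 0.007], [0, 0, 0], 0.053], [[0, -0.02, 0.004], [0, 0, 0], 0.053]]'

```text
time: 13.85
ee_pos: [0.5682, -0.3259, 0.2492]
orientation: [-0.049, 1.57, 0.048]
contact_force: [0.2, 0.6, -1.3]
width: 0.0597
```

move_arm --commands '[[[0.02, 0, 0], [0, 0, 0], 0.053], [[0.03, 0, 0], [0, 0, 0], 0.053], [[0.04, 0, 0], [0, 0, 0], 0.053], [[0.03, 0, 0], [0, 0, 0], 0.053], [[0.02, 0, 0], [0, 0, 0], 0.053], [[0.01, 0, 0], [0, 0, 0], 0.053], [[0, 0, 0], [0, 0, 0], 0.053]]'

```text
time: 14.55
ee_pos: [0.5682, -0.3237, 0.0981]
orientation: [-0.049, 1.571, 0.05]
contact_force: [-0.4, 0.0, -0.6]
width: 0.06
```

```bash
python3 go.py .569 -.324 .0357 93.6; python3 snap.py scene a8 45 130 225 320 3
```

```text
t 14.55 p [ 0.5682 -0.3237  0.0981] yaw 93.6 xaxis [-0.0011  0.0007 -1.    ] w 0.06 q [-0.5738  0.6551  1.3227 -0.      1.1651 -2.2075] F [-0.4304  0.027  -0.6384]
turn first(deg) [ 0.003  -0.0594 -0.0439] then shift(mm) [62.3811 -0.3803  0.8101]
```

View pics/a8.png

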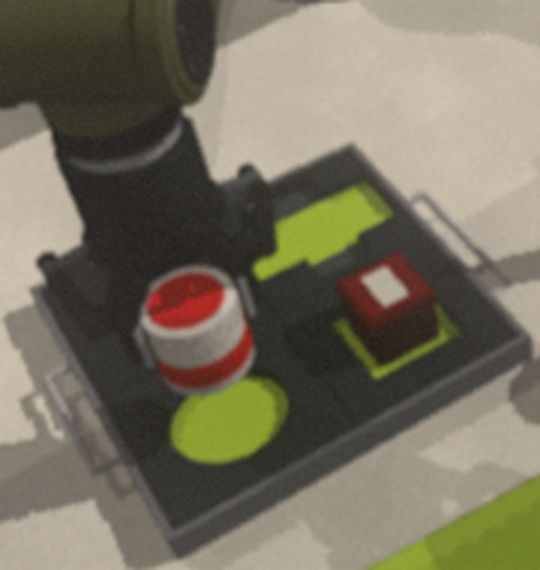

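```bash
python3 - <<'E'
from h import *
z=.0981-.0217
p=proj("scene",[[.5682,-.3237,z],[.5682,-.3237,z+.06]])
print((p-[45,130])*3)
E
python3 - <<'E'
import cv2
i=cv2.imread('pics/a8.png')[240:420,110:290]
cv2.imwrite('pics/a8b.png',cv2.resize(i,None,fx=3,fy=3,interpolation=cv2.INTER_CUBIC))
E
```

```text
[[208.58115388 361.12267294]
 [185.62634812 299.86439522]]
```

View pics/a8b.png

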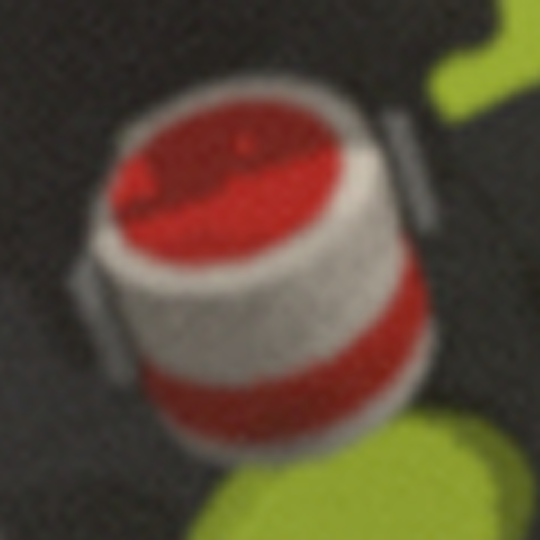

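The jar's lid centre matches the upright projection, so it hangs straight and centred. Lowering.

move_arm --commands '[[[0.015, 0, 0.001], [0, 0, 0], 0.053], [[0.015, 0, 0], [0, 0, 0], 0.053], [[0.012, 0, 0], [0, 0, 0], 0.053], [[0.008, 0, 0], [0, 0, 0], 0.053], [[0.005, 0, 0], [0, 0, 0], 0.053], [[0.004, 0, 0], [0, 0, 0], 0.053], [[0.001, 0, 0], [0, 0, 0], 0.053], [[0.001, 0, 0], [0, 0, 0], 0.053], [[0, 0, 0], [0, 0, 0], 0.053]]'

```text
time: 15.5
ee_pos: [0.5696, -0.3239, 0.0376]
orientation: [-0.05, 1.57, 0.049]
contact_force: [-0.5, -0.3, -1.2]
width: 0.0597
```

```bash
python3 go.py .569 -.324 .0357 93.6; python3 snap.py scene a9 45 130 225 320 3
```

```text
t 15.5 p [ 0.5696 -0.3239  0.0376] yaw 93.6 xaxis [ 0.0003 -0.0003 -1.    ] w 0.0597 q [-0.5729  0.7322  1.349  -0.      1.0599 -2.2065] F [-0.458  -0.2735 -1.1569]
turn first(deg) [0.0013 0.0188 0.0161] then shift(mm) [ 1.8553 -0.0937 -0.5681]
```

View pics/a9.png

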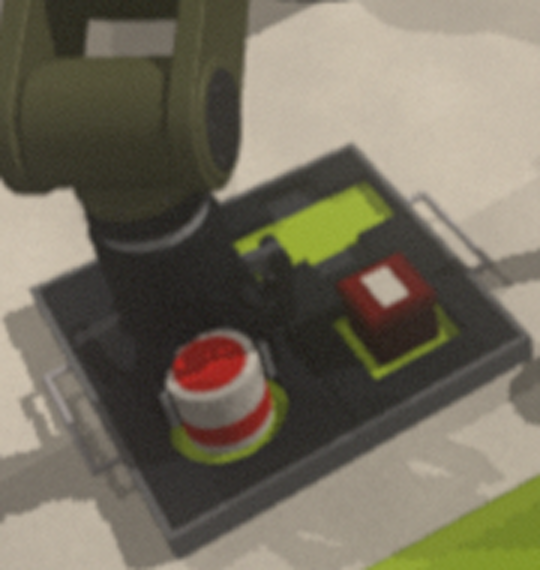

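The jar is within the round recess; finish, release and lift away.

move_arm --commands '[[[0.001, 0, 0], [0, 0, 0], 0.053], [[0.001, 0, 0], [0, 0, 0], 0.053], [[0, 0, 0], [0, 0, 0], 0.053], [[0, 0, 0], [0, 0, 0], 0.065], [[0, 0, 0], [0, 0, 0], 0.08], [[0, 0, 0], [0, 0, 0], 0.08], [[0, 0, 0], [0, 0, 0], 0.08], [[-0.01, 0, 0], [0, 0, 0], 0.08], [[-0.03, 0, 0], [0, 0, 0], 0.08], [[-0.04, 0, 0], [0, 0, 0], 0.0854]]'

```text
time: 16.55
ee_pos: [0.5687, -0.3234, 0.1153]
orientation: [-0.048, 1.573, 0.051]
contact_force: [0.5, -0.8, -0.2]
width: 0.0854
```

move_arm --commands '[[[-0.04, 0, 0], [0, 0, 0], 0.0854], [[-0.04, 0, 0], [0, 0, 0], 0.0854], [[-0.04, 0, 0], [0, 0, 0], 0.0854], [[-0.03, 0, 0], [0, 0, 0], 0.0854], [[0, 0, 0], [0, 0, 0], 0.0854]]'

```text
time: 17.05
ee_pos: [0.5703, -0.3243, 0.2714]
orientation: [-0.053, 1.563, 0.046]
contact_force: [0.1, -0.3, -0.7]
width: 0.0854
```

```bash
python3 go.py .558 .166 .26 93.6; python3 snap.py scene a10 45 130 225 320 3
```

```text
t 17.05 p [ 0.5703 -0.3243  0.2714] yaw 93.6 xaxis [ 0.0071 -0.0046 -1.    ] w 0.0854 q [-0.5729  0.517   1.1277 -0.      1.4885 -2.2065] F [ 0.084  -0.3355 -0.7048]
turn first(deg) [0.0032 0.3898 0.29  ] then shift(mm) [ 11.3758 490.0919  18.5455]
```

View pics/a10.png

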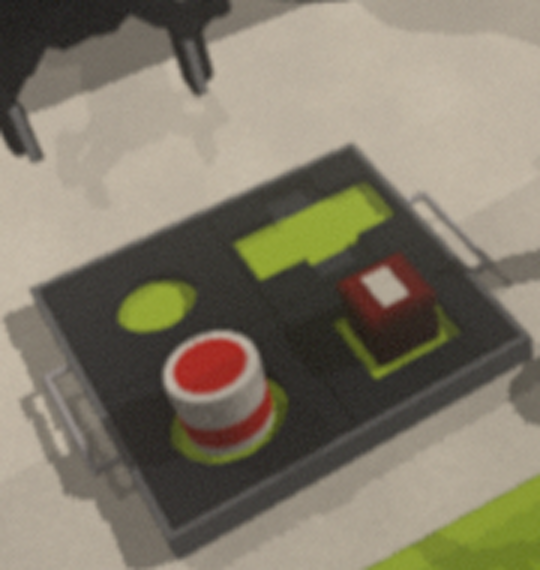

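Jar seated. Now the pot.

move_arm --commands '[[[0, 0.02, 0], [0, 0, 0], 0.0854], [[0, 0.04, 0.002], [0, 0, 0], 0.0854], [[0, 0.04, 0.002], [0, 0, 0], 0.0854], [[0, 0.04, 0.002], [0, 0, 0], 0.0854], [[0, 0.04, 0.002], [0, 0, 0], 0.0854], [[0, 0.04, 0.002], [0, 0, 0], 0.0854], [[0, 0.04, 0.002], [0, 0, 0], 0.0854], [[0, 0.04, 0.002], [0, 0, 0], 0.0854], [[0, 0.04, 0.002], [0, 0, 0], 0.0854], [[0, 0.04, 0.002], [0, 0, 0], 0.0854]]'

```text
time: 18.1
ee_pos: [0.5629, 0.0582, 0.2644]
orientation: [-0.049, 1.572, 0.049]
contact_force: [0.9, -0.7, -0.8]
width: 0.0852
```

move_arm --commands '[[[0, 0.04, 0], [0, 0, 0], 0.0854], [[0, 0.04, 0], [0, 0, 0], 0.0854], [[0.02, 0.03, 0], [0, 0, 0], 0.0854], [[0.03, 0, 0], [0, 0, 0], 0.0854], [[0.04, 0, 0], [0, 0, 0], 0.0854], [[0.04, 0, 0], [0, 0, 0], 0.0854], [[0.03, 0, 0], [0, 0, 0], 0.0854], [[0.02, 0, 0], [0, 0, 0], 0.0854], [[0, 0, 0], [0, 0, 0], 0.0854]]'

```text
time: 19.0
ee_pos: [0.5547, 0.1659, 0.0818]
orientation: [-0.05, 1.577, 0.048]
contact_force: [0.2, -0.3, -0.1]
width: 0.0858
```

```bash
python3 go.py .558 .166 .015 93.6; python3 snap.py scene a11 215 60 375 210 4
```

```text
t 19.0 p [0.5547 0.1659 0.0818] yaw 93.6 xaxis [-0.0062 -0.0015 -1.    ] w 0.0858 q [ 0.2274  0.5277  1.5719 -0.      1.0484 -1.4063] F [ 0.2324 -0.2733 -0.0729]
turn first(deg) [ 0.0014 -0.3624  0.0614] then shift(mm) [66.806  -0.116   3.3373]
```

View pics/a11.png

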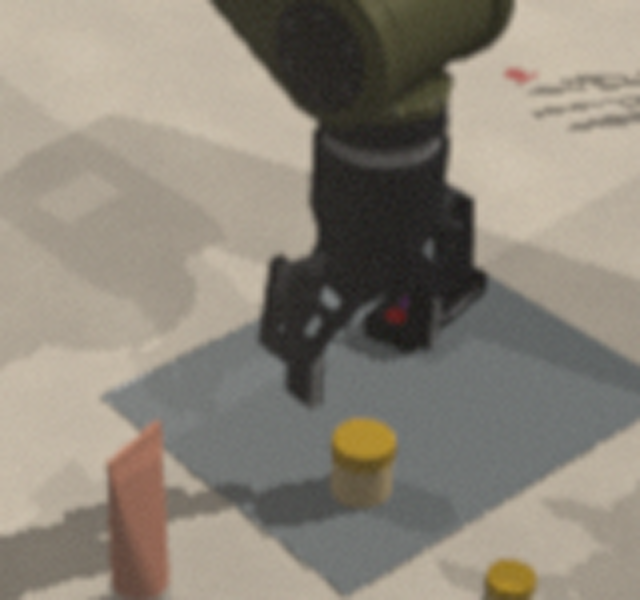

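Fingers flank the pot (crop 363,460). Descending with a small correction.

move_arm --commands '[[[0.015, 0, 0.001], [0, 0, 0], 0.0854], [[0.02, 0, 0.001], [0, 0, 0], 0.0854], [[0.015, 0, 0], [0, 0, 0], 0.0854], [[0.01, 0, 0], [0, 0, 0], 0.0854], [[0.005, 0, 0], [0, 0, 0], 0.0854], [[0, 0, 0], [0, 0, 0], 0.0854]]'

```text
time: 19.65
ee_pos: [0.5585, 0.1665, 0.0199]
orientation: [-0.05, 1.571, 0.049]
contact_force: [-0.2, -0.1, 1.2]
width: 0.0852
```

```bash
python3 go.py .558 .166 .015 93.6
```

```text
t 19.65 p [0.5585 0.1665 0.0199] yaw 93.6 xaxis [-0.0005 -0.0001 -1.    ] w 0.0852 q [ 0.2268  0.624   1.5887 -0.      0.9293 -1.4069] F [-0.1796 -0.0939  1.188 ]
turn first(deg) [ 0.0042 -0.0276  0.0059] then shift(mm) [ 4.9473 -0.4359 -0.5733]
```

move_arm --commands '[[[0.003, 0, 0], [0, 0, 0], 0.0854], [[0, 0, 0], [0, 0, 0], 0.033], [[0, 0, 0], [0, 0, 0], 0.033], [[0, 0, 0], [0, 0, 0], 0.033], [[0, 0, 0], [0, 0, 0], 0.033], [[0, 0, 0], [0, 0, 0], 0.033], [[0, 0, 0], [0, 0, 0], 0.033], [[0, 0, 0], [0, 0, 0], 0.033], [[0, 0, 0], [0, 0, 0], 0.033], [[0, 0, 0], [0, 0, 0], 0.033]]'

```text
time: 20.65
ee_pos: [0.5588, 0.1666, 0.0178]
orientation: [-0.049, 1.57, 0.05]
contact_force: [-1.5, -0.2, 5.7]
width: 0.0383
```

```bash
python3 go.py .4387 -.332 .25 93.6
```

```text
t 20.65 p [0.5588 0.1666 0.0178] yaw 93.6 xaxis [ 0.0006  0.0002 -1.    ] w 0.0383 q [ 0.2269  0.6275  1.5891  0.0001  0.9244 -1.4068] F [-1.5385 -0.1597  5.6805]
turn first(deg) [ 0.0022  0.0342 -0.0087] then shift(mm) [-232.1899 -490.0581 -151.1847]
```

move_arm --commands '[[[-0.01, 0, 0], [0, 0, 0], 0.033], [[-0.03, 0, 0], [0, 0, 0], 0.033], [[-0.04, 0, 0], [0, 0, 0], 0.033], [[-0.04, 0, 0], [0, 0, 0], 0.033], [[-0.04, 0, 0], [0, 0, 0], 0.033], [[-0.04, 0, 0], [0, 0, 0], 0.033], [[-0.03, -0.01, -0.003], [0, 0, 0], 0.033], [[0, -0.03, -0.009], [0, 0, 0], 0.033], [[0, -0.04, -0.012], [0, 0, 0], 0.033], [[0, -0.04, -0.012], [0, 0, 0], 0.033]]'

```text
time: 21.65
ee_pos: [0.5295, 0.0434, 0.2479]
orientation: [-0.05, 1.57, 0.05]
contact_force: [1.6, -0.7, 0.3]
width: 0.0386
```

move_arm --commands '[[[0, -0.04, -0.0125], [0, 0, 0], 0.033], [[0, -0.04, -0.0125], [0, 0, 0], 0.033], [[0, -0.04, -0.0125], [0, 0, 0], 0.033], [[0, -0.04, -0.0125], [0, 0, 0], 0.033], [[0, -0.04, -0.0125], [0, 0, 0], 0.033], [[0, -0.04, -0.0125], [0, 0, 0], 0.033], [[0, -0.04, -0.0125], [0, 0, 0], 0.033], [[0, -0.04, -0.0125], [0, 0, 0], 0.033], [[0, -0.03, -0.01], [0, 0, 0], 0.033], [[0, -0.02, -0.005], [0, 0, 0], 0.033]]'

```text
time: 22.65
ee_pos: [0.4376, -0.334, 0.2478]
orientation: [-0.048, 1.57, 0.048]
contact_force: [0.4, 0.7, -1.1]
width: 0.0386
```

move_arm --commands '[[[0.02, 0, 0], [0, 0, 0], 0.033], [[0.03, 0, 0], [0, 0, 0], 0.033], [[0.04, 0, 0], [0, 0, 0], 0.033], [[0.03, 0, 0], [0, 0, 0], 0.033], [[0.02, 0, 0], [0, 0, 0], 0.033], [[0.01, 0, 0], [0, 0, 0], 0.033], [[0, 0, 0], [0, 0, 0], 0.033]]'

```text
time: 23.35
ee_pos: [0.4384, -0.3318, 0.0968]
orientation: [-0.049, 1.571, 0.05]
contact_force: [-0.4, 0.1, -0.1]
width: 0.0385
```

```bash
python3 go.py .4387 -.332 .0298 93.6; python3 snap.py scene a12 45 130 225 320 3
```

```text
t 23.35 p [ 0.4384 -0.3318  0.0968] yaw 93.6 xaxis [-0.0012  0.001  -1.    ] w 0.0385 q [-0.7145  0.4482  1.6537  0.      1.0412 -2.3481] F [-0.4194  0.1436 -0.053 ]
turn first(deg) [-0.0001 -0.0637 -0.0629] then shift(mm) [66.9578 -0.2327  0.2758]
```

View pics/a12.png

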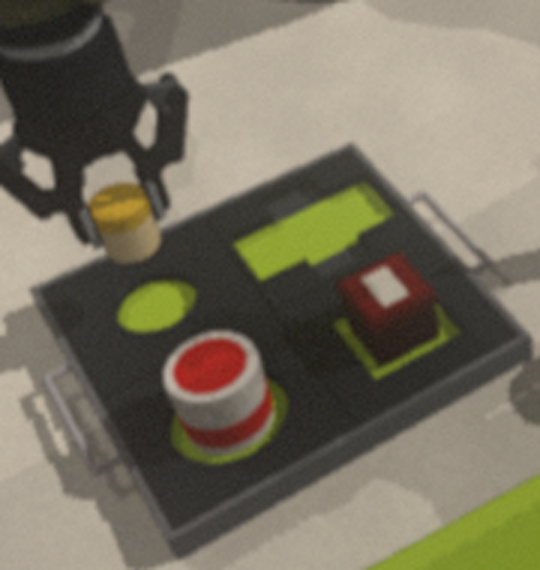

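move_arm --commands '[[[0.015, 0, 0], [0, 0, 0], 0.033], [[0.015, 0, 0], [0, 0, 0], 0.033], [[0.012, 0, 0], [0, 0, 0], 0.033], [[0.01, 0, 0], [0, 0, 0], 0.033], [[0.006, 0, 0], [0, 0, 0], 0.033], [[0.004, 0, 0], [0, 0, 0], 0.033], [[0.002, 0, 0], [0, 0, 0], 0.033], [[0, 0, 0], [0, 0, 0], 0.033], [[0, 0, 0], [0, 0, 0], 0.033]]'

```text
time: 24.3
ee_pos: [0.4388, -0.3322, 0.0336]
orientation: [-0.05, 1.57, 0.049]
contact_force: [-0.4, -0.0, -0.2]
width: 0.0384
```

```bash
python3 go.py .4387 -.332 .0298 93.6; python3 snap.py scene a13 45 130 225 320 3
```

```text
t 24.3 p [ 0.4388 -0.3322  0.0336] yaw 93.6 xaxis [ 0.0003 -0.0003 -1.    ] w 0.0384 q [-0.7144  0.5443  1.6834 -0.      0.9134 -2.3481] F [-0.3749 -0.0019 -0.222 ]
turn first(deg) [0.0029 0.0183 0.0207] then shift(mm) [ 3.8204  0.1612 -0.1385]
```

View pics/a13.png

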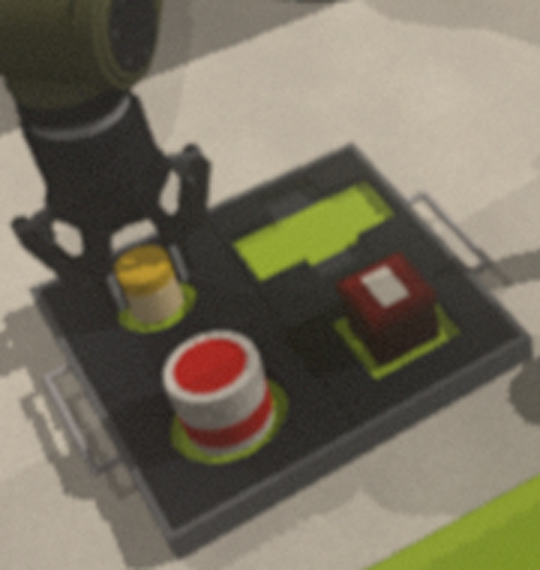

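Pot is inside its recess; finish and release.

move_arm --commands '[[[0.002, 0, 0], [0, 0, 0], 0.033], [[0.0015, 0, 0], [0, 0, 0], 0.033], [[0, 0, 0], [0, 0, 0], 0.033], [[0, 0, 0], [0, 0, 0], 0.045], [[0, 0, 0], [0, 0, 0], 0.065], [[0, 0, 0], [0, 0, 0], 0.065], [[0, 0, 0], [0, 0, 0], 0.065], [[-0.01, 0, 0], [0, 0, 0], 0.065], [[-0.03, 0, 0], [0, 0, 0], 0.065], [[-0.04, 0, 0], [0, 0, 0], 0.065]]'

```text
time: 25.35
ee_pos: [0.4381, -0.3315, 0.1101]
orientation: [-0.048, 1.572, 0.051]
contact_force: [-0.5, 0.2, 1.2]
width: 0.0651
```

move_arm --commands '[[[-0.04, 0, 0], [0, 0, 0], 0.065], [[-0.04, 0, 0], [0, 0, 0], 0.065], [[-0.04, 0, 0], [0, 0, 0], 0.065], [[-0.03, 0, 0], [0, 0, 0], 0.065], [[0, 0, 0], [8, 0, 0], 0.065], [[0, 0, 0], [8, 0, 0], 0.065], [[0, 0, 0], [8, 0, 0], 0.065], [[0, 0, 0], [8, 0, 0], 0.065], [[0, 0, 0], [8, 0, 0], 0.065], [[0, 0, 0], [0, 0, 0], 0.065]]'

```text
time: 26.35
ee_pos: [0.4386, -0.3319, 0.2605]
orientation: [0.499, 1.512, -0.499]
contact_force: [0.4, -0.1, -0.1]
width: 0.0651
```

```bash
python3 go.py .432 .3245 .25 16.4; python3 snap.py scene a14 45 130 225 320 3;  python3 snap.py scene a15 215 60 375 210 4
```

```text
t 26.35 p [ 0.4386 -0.3319  0.2605] yaw 53.47 xaxis [ 0.0004 -0.0004 -1.    ] w 0.0651 q [-0.7144  0.2787  1.4799 -0.      1.3824 -1.6476] F [ 0.3754 -0.1089 -0.061 ]
turn first(deg) [37.0687  0.0326 -0.0071] then shift(mm) [  10.5003  179.0162 -631.588 ]
```

View pics/a14.png

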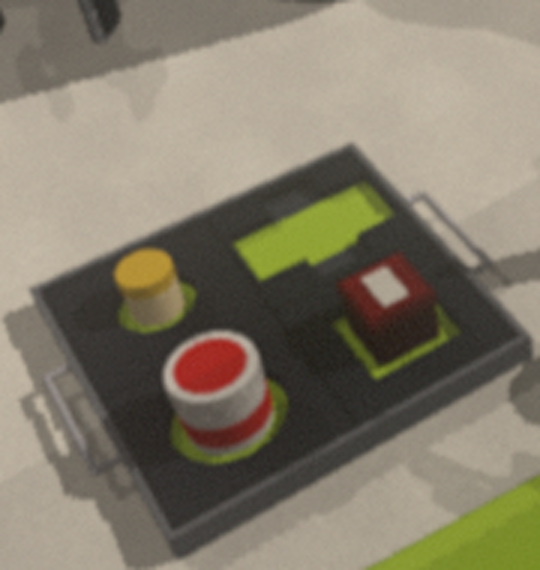

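View pics/a15.png

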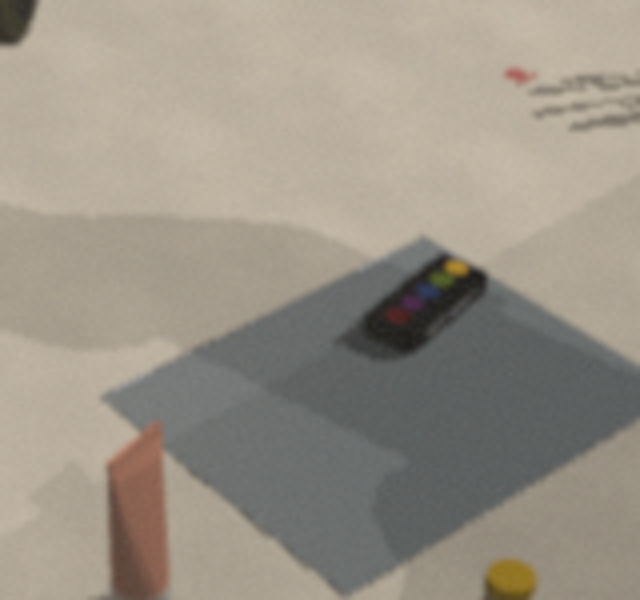

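Pot seated, tube untouched. Now the palette, which hasn't moved.

move_arm --commands '[[[0, 0, 0], [7.4, 0, 0], 0.0854], [[0, 0, 0], [7.4, 0, 0], 0.0854], [[0, 0, 0], [7.4, 0, 0], 0.0854], [[0, 0, 0], [7.4, 0, 0], 0.0854], [[0, 0, 0], [7.4, 0, 0], 0.0854], [[0, 0.006, -0.02], [0, 0, 0], 0.0854], [[0, 0.011, -0.04], [0, 0, 0], 0.0854], [[0, 0.011, -0.04], [0, 0, 0], 0.0854], [[0, 0.011, -0.04], [0, 0, 0], 0.0854], [[0, 0.011, -0.04], [0, 0, 0], 0.0854]]'

```text
time: 27.45
ee_pos: [0.4348, -0.1437, 0.2601]
orientation: [0.99, 1.333, -0.99]
contact_force: [0.1, -0.4, -0.2]
width: 0.0853
```

move_arm --commands '[[[0, 0.0115, -0.04], [0, 0, 0], 0.0854], [[0, 0.0115, -0.04], [0, 0, 0], 0.0854], [[0, 0.0115, -0.04], [0, 0, 0], 0.0854], [[0, 0.0115, -0.04], [0, 0, 0], 0.0854], [[0, 0.0115, -0.04], [0, 0, 0], 0.0854], [[0, 0.0115, -0.04], [0, 0, 0], 0.0854], [[0, 0.0115, -0.04], [0, 0, 0], 0.0854], [[0, 0.0115, -0.04], [0, 0, 0], 0.0854], [[0, 0.0115, -0.04], [0, 0, 0], 0.0854], [[0, 0.0115, -0.04], [0, 0, 0], 0.0854]]'

```text
time: 28.45
ee_pos: [0.4307, 0.2727, 0.2602]
orientation: [0.99, 1.334, -0.99]
contact_force: [0.6, -0.9, 0.6]
width: 0.0853
```

move_arm --commands '[[[0.01, 0.01, -0.03], [0, 0, 0], 0.0854], [[0.03, 0.004, -0.0015], [0, 0, 0], 0.0854], [[0.04, 0, 0], [0, 0, 0], 0.0854], [[0.04, 0, 0], [0, 0, 0], 0.0854], [[0.03, 0, 0], [0, 0, 0], 0.0854], [[0.02, 0, 0], [0, 0, 0], 0.0854], [[0, 0, 0], [0, 0, 0], 0.0854]]'

```text
time: 29.15
ee_pos: [0.4344, 0.3044, 0.0875]
orientation: [0.988, 1.335, -0.994]
contact_force: [0.1, -0.8, 0.4]
width: 0.0851
```

```bash
python3 go.py .432 .3245 .006 16.4;  python3 snap.py scene a16 215 60 375 210 4
```

```text
t 29.15 p [0.4344 0.3044 0.0875] yaw 16.79 xaxis [-0.0039 -0.0023 -1.    ] w 0.0851 q [ 0.5422  0.4255  1.7133 -0.      1.0073  0.2492] F [ 0.0629 -0.8373  0.421 ]
turn first(deg) [0.3859 0.0653 0.2499] then shift(mm) [ 81.5486   3.3166 -19.9388]
```

View pics/a16.png

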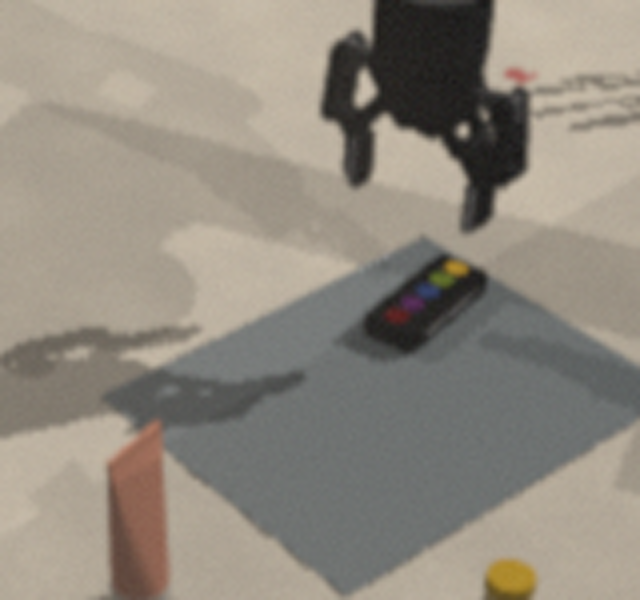

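move_arm --commands '[[[0, 0.003, -0.02], [0.4, 0, 0], 0.0854], [[0.02, 0, 0], [0, 0, 0], 0.0854], [[0.025, 0, 0], [0, 0, 0], 0.0854], [[0.015, 0, 0], [0, 0, 0], 0.0854], [[0.01, 0, 0], [0, 0, 0], 0.0854], [[0.005, 0, 0], [0, 0, 0], 0.0854], [[0, 0, 0], [0, 0, 0], 0.0854], [[0, 0, 0], [0, 0, 0], 0.0854]]'

```text
time: 30.0
ee_pos: [0.4331, 0.3253, 0.0156]
orientation: [0.999, 1.329, -0.997]
contact_force: [0.1, 1.1, 0.6]
width: 0.0853
```

```bash
python3 go.py .432 .3245 .006 16.4;  python3 snap.py scene a17 215 60 375 210 4
```

```text
t 30.0 p [0.4331 0.3253 0.0156] yaw 16.2 xaxis [ 0.0009  0.0006 -1.    ] w 0.0853 q [ 0.5767  0.5594  1.714  -0.      0.8671  0.2938] F [0.1481 1.1167 0.5772]
turn first(deg) [-0.1958 -0.0174 -0.0594] then shift(mm) [ 9.5699 -1.3008  0.5016]
```

View pics/a17.png

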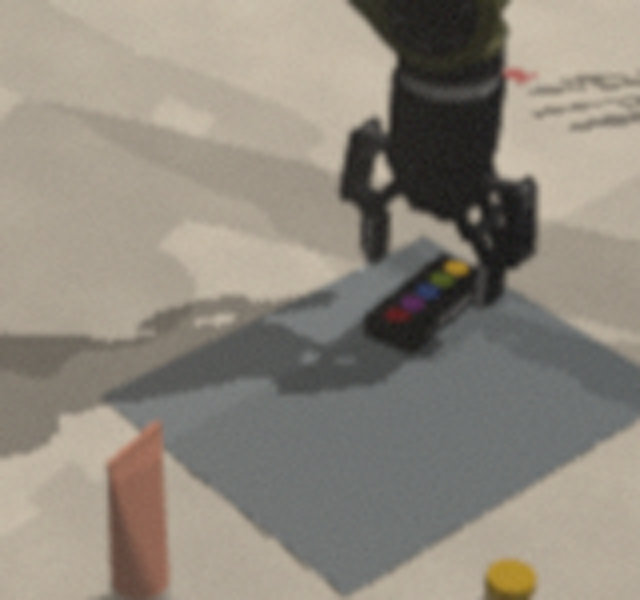

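move_arm --commands '[[[0.005, -0.001, 0], [0, 0, 0], 0.0854], [[0.004, 0, 0], [0, 0, 0], 0.0854], [[0, 0, 0], [0, 0, 0], 0.0854], [[0, 0, 0], [0, 0, 0], 0.035], [[0, 0, 0], [0, 0, 0], 0.035], [[0, 0, 0], [0, 0, 0], 0.035], [[0, 0, 0], [0, 0, 0], 0.035], [[0, 0, 0], [0, 0, 0], 0.035], [[0, 0, 0], [0, 0, 0], 0.035], [[0, 0, 0], [0, 0, 0], 0.035]]'

```text
time: 31.05
ee_pos: [0.4319, 0.325, 0.0061]
orientation: [0.999, 1.33, -0.998]
contact_force: [-0.7, -0.0, 6.0]
width: 0.0406
```

move_arm --commands '[[[0, 0, 0], [0, 0, 0], 0.035], [[0, 0, 0], [0, 0, 0], 0.035], [[-0.005, 0, 0], [0, 0, 0], 0.035], [[-0.01, 0, 0], [0, 0, 0], 0.035], [[-0.02, 0, 0], [0, 0, 0], 0.035], [[-0.02, 0, 0], [0, 0, 0], 0.035], [[0, 0, 0], [0, 0, 0], 0.035]]'

```text
time: 31.75
ee_pos: [0.4328, 0.3256, 0.0636]
orientation: [1.002, 1.328, -0.995]
contact_force: [0.6, 0.2, -0.6]
width: 0.0408
```

```bash
python3 go.py .431 -.202 .25 3.6;  python3 snap.py scene a18 215 60 375 210 4
```

```text
t 31.75 p [0.4328 0.3256 0.0636] yaw 16.21 xaxis [ 0.0037  0.0024 -1.    ] w 0.0408 q [ 0.5774  0.4787  1.7003 -0.      0.9581  0.2945] F [ 0.6254  0.1634 -0.611 ]
turn first(deg) [12.6068 -0.0996 -0.2335] then shift(mm) [-186.3849  -34.9111  526.4488]
```

View pics/a18.png

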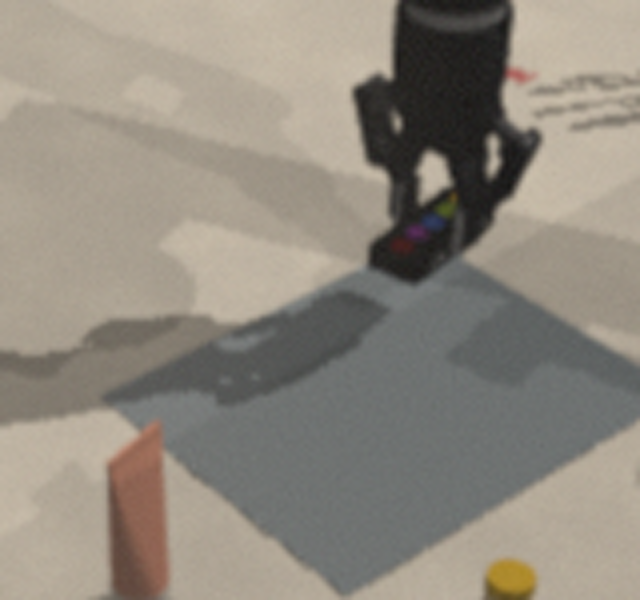

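Palette lifted level. Moving it over.

move_arm --commands '[[[-0.02, 0, 0], [0, 0, 0], 0.035], [[-0.04, 0, 0], [0, 0, 0], 0.035], [[-0.04, 0, 0], [0, 0, 0], 0.035], [[-0.04, 0, 0], [4, 0, 0], 0.035], [[-0.03, 0, 0], [4.3, 0, 0], 0.035], [[-0.016, 0, 0], [4.3, 0, 0], 0.035], [[0, -0.001, 0.02], [0, 0, 0], 0.035], [[0, -0.0025, 0.035], [0, 0, 0], 0.035], [[0, -0.0025, 0.04], [0, 0, 0], 0.035], [[0, -0.0025, 0.04], [0, 0, 0], 0.035]]'

```text
time: 32.8
ee_pos: [0.4312, 0.1883, 0.2456]
orientation: [1.161, 1.239, -1.164]
contact_force: [0.2, -1.2, -0.7]
width: 0.0412
```

move_arm --commands '[[[0, -0.0025, 0.04], [0, 0, 0], 0.035], [[0, -0.0025, 0.04], [0, 0, 0], 0.035], [[0, -0.0025, 0.04], [0, 0, 0], 0.035], [[0, -0.0025, 0.04], [0, 0, 0], 0.035], [[0, -0.0025, 0.04], [0, 0, 0], 0.035], [[0, -0.0025, 0.04], [0, 0, 0], 0.035], [[0, -0.0025, 0.04], [0, 0, 0], 0.035], [[0, -0.0025, 0.04], [0, 0, 0], 0.035], [[0, -0.0025, 0.04], [0, 0, 0], 0.035], [[0, -0.0025, 0.03], [0, 0, 0], 0.035]]'

```text
time: 33.8
ee_pos: [0.4307, -0.2032, 0.2457]
orientation: [1.163, 1.239, -1.164]
contact_force: [1.3, -0.1, -0.3]
width: 0.041
```

```bash
python3 go.py .431 -.202 .10 3.6
```

```text
t 33.8 p [ 0.4307 -0.2032  0.2457] yaw 3.54 xaxis [-0.0013  0.0006 -1.    ] w 0.041 q [-0.5177  0.1234  1.7005 -0.0001  1.3192 -0.5795] F [ 1.2648 -0.1112 -0.3224]
turn first(deg) [-0.0566 -0.0393  0.073 ] then shift(mm) [145.739    0.344   -1.2167]
```

move_arm --commands '[[[0.02, 0, 0], [0, 0, 0], 0.035], [[0.03, 0, 0], [0, 0, 0], 0.035], [[0.04, 0, 0], [0, 0, 0], 0.035], [[0.04, 0, 0], [0, 0, 0], 0.035], [[0.02, 0, 0], [0, 0, 0], 0.035], [[0.01, 0, 0], [0, 0, 0], 0.035], [[0, 0, 0], [0, 0, 0], 0.035], [[0, 0, 0], [0, 0, 0], 0.035]]'

```text
time: 34.6
ee_pos: [0.4317, -0.2014, 0.0875]
orientation: [1.163, 1.237, -1.162]
contact_force: [0.0, -1.0, -1.3]
width: 0.0406
```

```bash
python3 go.py .431 -.202 .018 3.6; python3 snap.py scene a19 45 110 225 300 3
```

```text
t 34.6 p [ 0.4317 -0.2014  0.0875] yaw 3.6 xaxis [ 0.0008 -0.0005 -1.    ] w 0.0406 q [-0.5135  0.3187  1.8675 -0.      0.9545 -0.5764] F [ 0.0176 -1.0278 -1.265 ]
turn first(deg) [ 0.004   0.0295 -0.0441] then shift(mm) [69.518  -0.6981  0.5531]
```

View pics/a19.png

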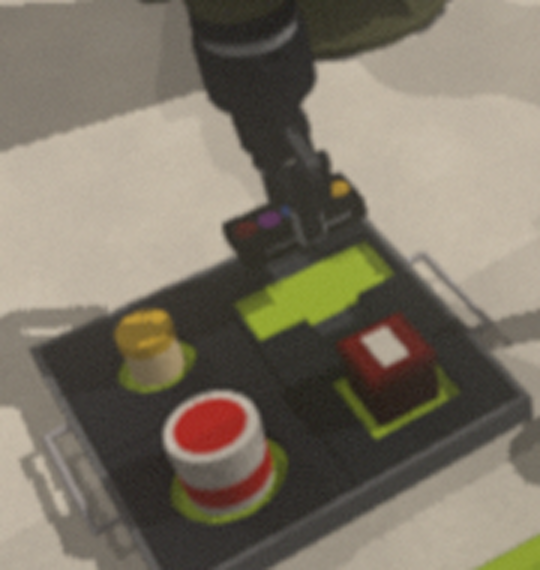

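The palette is parallel to its recess. Lowering.

move_arm --commands '[[[0.015, 0, 0], [0, 0, 0], 0.035], [[0.015, 0, 0], [0, 0, 0], 0.035], [[0.015, 0, 0], [0, 0, 0], 0.035], [[0.01, 0, 0], [0, 0, 0], 0.035], [[0.006, 0, 0], [0, 0, 0], 0.035], [[0.004, 0, 0], [0, 0, 0], 0.035], [[0.001, 0, 0], [0, 0, 0], 0.035], [[0, 0, 0], [0, 0, 0], 0.035], [[0, 0, 0], [0, 0, 0], 0.035]]'

```text
time: 35.55
ee_pos: [0.4315, -0.2013, 0.0212]
orientation: [1.163, 1.238, -1.162]
contact_force: [-0.2, 0.5, -1.6]
width: 0.0407
```

```bash
python3 go.py .431 -.202 .018 3.6; python3 snap.py scene a20 45 110 225 300 3
```

```text
t 35.55 p [ 0.4315 -0.2013  0.0212] yaw 3.6 xaxis [ 0.0006 -0.0003 -1.    ] w 0.0407 q [-0.5135  0.4382  1.8973 -0.      0.8054 -0.5764] F [-0.2304  0.4521 -1.5623]
turn first(deg) [ 0.004   0.0218 -0.0329] then shift(mm) [ 3.1914 -0.5369  0.6534]
```

View pics/a20.png

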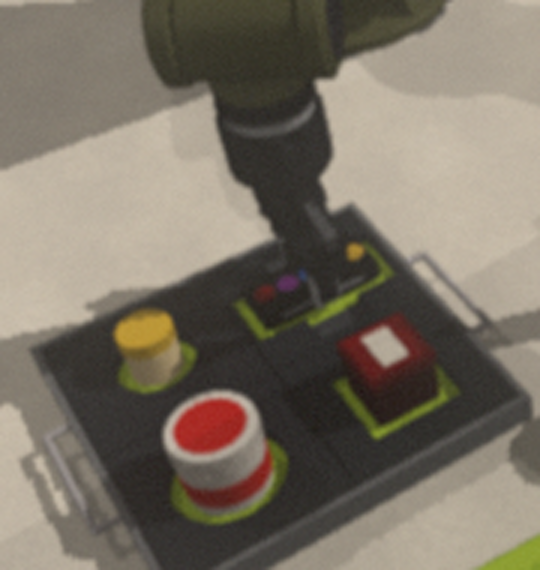

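It sits inside the outline; lower the last 3 mm, open a little (within the notches), lift.

move_arm --commands '[[[0.0015, 0, 0], [0, 0, 0], 0.035], [[0.0015, 0, 0], [0, 0, 0], 0.035], [[0, 0, 0], [0, 0, 0], 0.035], [[0, 0, 0], [0, 0, 0], 0.046], [[0, 0, 0], [0, 0, 0], 0.06], [[0, 0, 0], [0, 0, 0], 0.06], [[0, 0, 0], [0, 0, 0], 0.06], [[-0.01, 0, 0], [0, 0, 0], 0.06], [[-0.02, 0, 0], [0, 0, 0], 0.06], [[-0.04, 0, 0], [0, 0, 0], 0.06]]'

```text
time: 36.6
ee_pos: [0.4302, -0.2006, 0.0874]
orientation: [1.163, 1.242, -1.164]
contact_force: [0.1, -0.5, 0.5]
width: 0.0599
```

move_arm --commands '[[[-0.04, 0, 0], [0, 0, 0], 0.06], [[-0.04, 0, 0], [0, 0, 0], 0.06], [[-0.04, 0, 0], [0, 0, 0], 0.06], [[-0.04, 0, 0], [0, 0, 0], 0.06], [[0, 0.0, -0.03], [0, 0, 0], 0.06], [[0, -0.01, -0.04], [0, 0, 0], 0.06], [[0, -0.01, -0.04], [0, 0, 0], 0.06], [[0, -0.01, -0.04], [0, 0, 0], 0.06], [[0, 0, -0.04], [0, 0, 0], 0.06], [[0, 0, -0.04], [0, 0, 0], 0.06]]'

```text
time: 37.6
ee_pos: [0.3862, 0.0279, 0.2487]
orientation: [1.164, 1.237, -1.162]
contact_force: [0.6, -0.8, -0.7]
width: 0.06
```

move_arm --commands '[[[0, 0, -0.04], [0, 0, 0], 0.06], [[0, 0, -0.04], [0, 0, 0], 0.06], [[0, 0, -0.04], [0, 0, 0], 0.06], [[0, 0, -0.04], [0, 0, 0], 0.06], [[0, 0, -0.03], [0, 0, 0], 0.06], [[0, 0, 0], [0, 0, 0], 0.06]]'

```text
time: 38.2
ee_pos: [0.3743, 0.2185, 0.2483]
orientation: [1.161, 1.24, -1.16]
contact_force: [-0.1, -0.9, -0.6]
width: 0.06
```

```bash
python3 go.py; python3 snap.py scene a21 45 130 345 330 2;  python3 snap.py top a22 235 130 395 270 5
```

```text
t 38.2 p [0.3743 0.2185 0.2483] yaw 3.79 xaxis [ 0.0001  0.0005 -1.    ] w 0.06 q [0.4437 0.0211 1.8042 0.0004 1.316  0.3775] F [-0.1136 -0.8972 -0.5961]
```

View pics/a21.png

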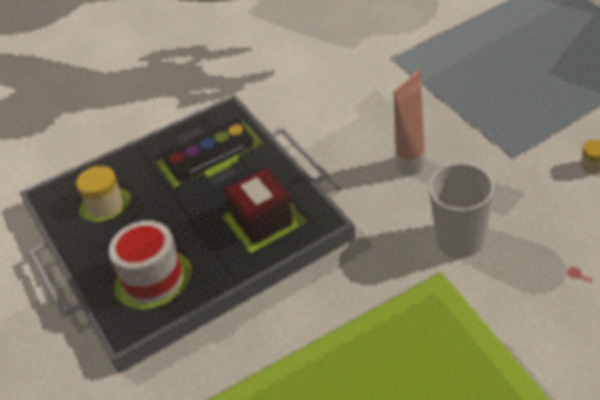

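View pics/a22.png

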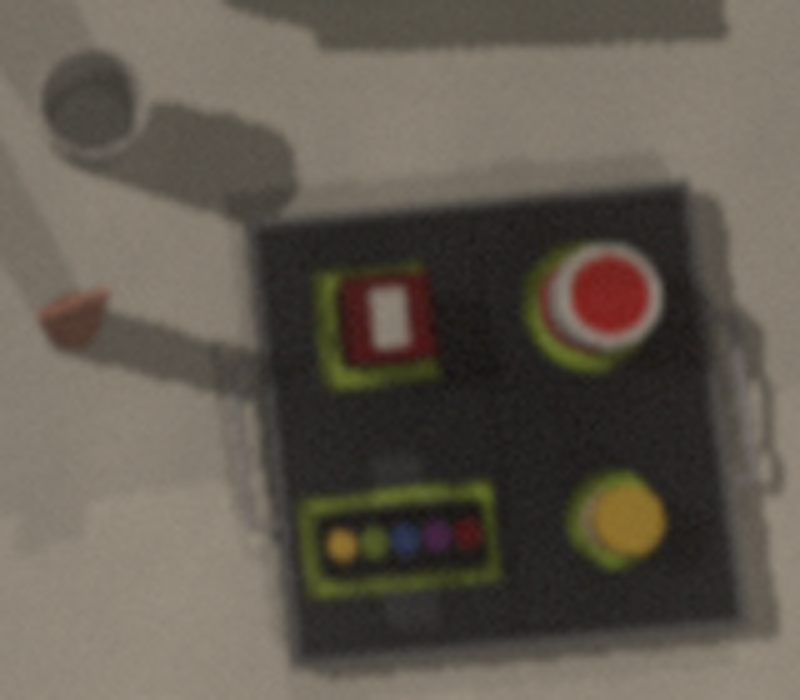

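```bash
python3 - <<'E'
from h import *
np.set_printoptions(precision=4,suppress=True)
for n,x,y,z,r,xs,ys in(("tub",390,317,.064,(.561,-.1945),257,190),("jar",610,295,.074,(.569,-.324),138,243),("pot",628,520,.058,(.4387,-.332),97,181),("pal",405,540,.034,(.431,-.202),207,144)):
    a=crop("top",x,y,5,235,130,z);b=crop("scene",xs,ys,2,45,130,z);print(n,(a-r)*1000,(b-r)*1000,"mm")
E
```

```text
tub [ 0.9583 -0.0397] [-1.6377  0.4719] mm
jar [1.194  1.1458] [-1.7596 -1.5546] mm
pot [-0.228   2.5085] [3.4079 0.1679] mm
pal [-0.6087  0.1884] [-0.9603 -1.0577] mm
```

All four are within about 3.5 mm of their recess centres at the seated lid heights, and the arm is clear. Handing in.

```bash
python3 - <<'E'
from station import *
print(job_done())
E
```

```text
the job is handed in; nothing more can be done
None
```

I set the tub, jar, larger pot and palette into their matching foam inserts one at a time, released each, and handed the job in at about 38 s. The hand-in reported no verdict.

- **Placement:** the last top and scene pictures show all four lid up and inside their recesses. The measured lid centres are within about 3.5 mm of the recess centres. The pot was the farthest off, and the two cameras differed by up to about 4 mm. Those lid positions assume the containers sit on the recess floor; I did not measure height or tilt separately.
- **Bystanders:** by eye, the cup and tube were still standing where they began. I did not measure their shift in mm. The small look-alike pot was not touched.
- **Forces:** the wrist force readings I saw stayed under 10 N, and the arm was clear of everything at hand-in. No check failed.

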